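# Clear the punchings off a lever press and try its stroke

## Robot

A 6-joint arm with a two-finger parallel gripper is mounted at the origin on the work surface. World frame = base frame: x ahead of the robot, y to its left, z up, the work surface at z = 0. Lengths are in m, angles in rad, forces in N, time in s.
With the tool pointing down it reaches from about 0.3 to 0.825 m from the base axis. Payload 5.4 kg.
Tool frame: the origin (TCP) lies midway between the tips of the shut fingers; the grasp point (between the pads) lies 19 mm behind it; z points along the fingers, y is the line along which they close (so a half turn about z gives the same grasp; the last joint's range is limited). The gripper opens to 92 mm and grips with 3 to 60 N. Pads are 20 mm wide; open, the fingers measure 128 mm over their backs; the gripper's body (75 mm by 189 mm) begins 69 mm behind the grasp point.
Start: joints at [-1.324, 0.158, 1.597, -0, 1.386, -0.21], TCP at [0.254, -0.516, 0.215] pointing down, gripper open.
Joint ranges: [-2.91, 2.91], [-0.94, 2.29], [0.18, 2.7], [-1.29, 4.43], [0.17, 2.64], [-3, 3]. Speed limits (rad/s): [2.57, 2.57, 3.14, 3.14, 3.14, 3.14].

## Interface

Orientations are given as [roll, pitch, yaw] about the fixed x, y, z axes, in that order (R = Rz(yaw) Ry(pitch) Rx(roll)).
In Python, from workcell import r gives the robot as it stands. Calls block until the motion is done:
- r.goto(position, orientation): joint-space move of the TCP to a pose.
- r.move_l(position, frame=None, max_speed=0.15, stop_force=None): straight line of the TCP; frame=None keeps the orientation; max_speed is the mean speed in m/s. With stop_force (N) it stops when the force on the tool has changed by that much, and returns True; else False.
- r.set_joints(angles): joint-space move.
- r.command_gripper(opening, grasp_force=None): finger opening in m; grasp_force is the grip in N (None keeps the last); returns when the fingers have stopped.
- r.pause(seconds).
- r.solve_ik(position, orientation): joint angles nearest the present ones, or None.
- r.state(): the state.
- r.read_camera(name): name is "scene" or "side" or "wrist"; returns a dict with "color" (480x640x3 uint8, blue, green, red), "fx", "fy", "cx", "cy" (pixels), "cam_to_world" (4x4, takes a point from camera to world coordinates). Camera axes: x right, y up, looking along -z (the intrinsics and any distortion apply to the point x, -y, -z); pixel columns grow to the right and rows downward; lengths in m; the calibration is good to about 2 mm. A picture is of the moment at which its call begins. There is no depth.
A pose or a line that the arm cannot do raises r.IKError and nothing moves.
- r.job_done(): hands the job in; it is judged then, once.
The state is a dict: "t": time; "qpos": joint angles; "joint_vel": joint speeds; "joint_efforts": joint torques, N m; "tool_pos": TCP position; "tcp_rot": TCP orientation; "force": force on the tool from outside, world axes, zero at the start; "moment": the same for the moment, N m; "width": finger opening in m; "gripper_force": force on a finger pad.
Only numpy, scipy, OpenCV 4.12 (cv2) and the standard library are available. Lean on these libraries where they do the work, as an engineer would, in place of code of your own. Each camera call takes 0.05 s, during which the arm holds its last target. There are 200 camera calls.

## Task

Use the scraper block to wipe all five loose brass punchings off the bed of the small press into the open metal tray beside it, without touching the punchings with the gripper. Then stand the scraper upright on the bench, let go of it, and give the press a dry stroke: swing its lever fully down to its stop and let it spring back up. Do not disturb the amber jar or the clock.

Things in the scene. Friction and masses are not known exactly. Their poses are not given: they have to be found in the camera images.
- press: small green lever press, fixed. Origin on the bench; x points away from the operator to the column, y to the operator's left. Flat steel bed with open edges: x -90 to 160, y -110 to 110, top at z 60 mm. Head: x 60 to 160, y -40 to 40, z 165 to 250 mm; column under it: x 100 to 160, y -35 to 35 mm. The ram, 24 mm thick, comes down from the head at x 85, y 0
- bed (a point): point on the top of the bed, in the middle of the area where the punchings lie (press x -27 mm, y 0, z 60 mm); axes as the press. The punchings' centres lie within 33 mm of it along x and 60 mm along y
- press_lever (a joint): angle of the press lever: 0 at rest (raised), grows as it is swung down, stop at 0.85 rad. Sprung: it returns to 0 when released; about 7 N at the grip brings it to the stop
- lever_pivot (a point): pivot of the lever on the head (press x 120, y 40, z 215 mm); the lever turns about the press x axis and sticks out to press +y, rising 25 degrees above level at rest and falling 24 degrees below level at its stop
- lever_grip (a point): middle of the lever's black grip, on the lever's centre line, 140 mm from the pivot; the grip is a round bar 24 mm thick and 74 mm long along the lever
- tray: open aluminium tray, fixed, outside 140 (x) x 100 (y) x 26 mm high, walls 3 mm, inner floor at 8 mm; origin at the centre of its underside, axes as the press. It stands left or right of the bed (press y +148 or -148 mm), its near wall tucked 12 mm under the bed's edge; a shut wooden box, 132 x 70 x 34 mm, fixed, stands on the other side
- chip0: loose brass punching, flat disc 18 mm across and 5 mm thick, lying somewhere on the open front part of the press bed; origin at the centre of its underside
- chip1: loose brass punching, flat disc 18 mm across and 5 mm thick, lying somewhere on the open front part of the press bed; origin at the centre of its underside
- chip2: loose brass punching, flat disc 18 mm across and 5 mm thick, lying somewhere on the open front part of the press bed; origin at the centre of its underside
- chip3: loose brass offcut, flat 24 x 14 x 5 mm, lying somewhere on the open front part of the press bed; origin at the centre of its underside, x along its length
- chip4: loose brass offcut, flat 24 x 14 x 5 mm, lying somewhere on the open front part of the press bed; origin at the centre of its underside, x along its length
- scraper: scraper block standing upright on the bench, left or right of the press: black base 30 (x) x 110 (y) x 22 mm high, its long upright faces do the wiping; on it a pale wooden grip 24 (x) x 62 (y) mm, from 22 to 68 mm height; origin at the centre of its underside, z up; 0.1 to 0.2 kg
- jar: amber jar with a dark cap, 60 mm across and 85 mm tall, standing on the bench on the other side of the press from the scraper; origin at the centre of its underside
- clock: small brass table clock, 100 mm wide and 100 mm tall, standing on the bench beyond the press; origin at the centre of its underside
There are look-alikes about, which are no part of the job. Several things have the shape of the scraper; the one meant has the colours described above. There is more than one size of the tray; the one meant has the size given above.

How it is judged:
On the way, in this order (a step that is already met when the one before it is completed fails the run):
1. all five punchings are in the tray (x of chip0 in the frame of tray between -0.07 and 0.07 m and y of chip0 in the frame of tray between -0.05 and 0.05 m and z of each of chip0, chip1, chip2, chip3, chip4 in the frame of tray below 0.04 m and x of chip1 in the frame of tray between -0.07 and 0.07 m and y of chip1 in the frame of tray between -0.05 and 0.05 m and x of chip2 in the frame of tray between -0.07 and 0.07 m and y of chip2 in the frame of tray between -0.05 and 0.05 m and x of chip3 in the frame of tray between -0.07 and 0.07 m and y of chip3 in the frame of tray between -0.05 and 0.05 m and x of chip4 in the frame of tray between -0.07 and 0.07 m and y of chip4 in the frame of tray between -0.05 and 0.05 m), for 0.2 s.
2. the scraper stands upright on the bench, released (height (world z) of scraper below 0.005 m and angle between scraper's own z axis and vertical below 0.1 rad and linear speed of scraper below 0.02 m/s and contact force between scraper and the fingers below 0.1 N), for 0.2 s.
3. the lever is swung down to its stop (value of joint press_lever above 0.77 rad), for 0.05 s.
4. the lever is back up (value of joint press_lever below 0.08 rad), for 0.1 s.
At the end, for the whole second after the job is handed in: all five punchings lie at rest inside the tray's walls (centre within 70 x 50 mm of the tray's centre, below 40 mm); the scraper stands on the bench itself (underside within 5 mm of it, tilt under 0.1 rad), released and still; the lever is back within 0.08 rad of its raised rest (all of step 1 and all of step 2 and value of joint press_lever below 0.08 rad and linear speed of each of chip0, chip1, chip2, chip3, chip4 below 0.02 m/s); the robot touches nothing.
It fails at once if the gripper or arm touches a punching (contact force between any of chip0, chip1, chip2, chip3, chip4 and the fingers above 0.3 N or contact force between any of chip0, chip1, chip2, chip3, chip4 and the arm above 0.3 N).
It fails at once if the jar or the clock is moved more than 20 mm or tipped (distance of any of jar, clock from where it was at the start of the episode above 0.02 m or angle between any of jar, clock's own z axis and vertical above 0.2 rad).
It also fails if it takes over 72 s, if anything falls off the work surface, if the arm or the gripper's body presses on something with over 40 N, if the wrist force passes 120 N, or if a joint passes its speed limit or range.

## Working session

There is one attempt and no reset: what is moved stays moved. The work goes in short steps, each a Python script; the robot and the scene stay as the last script left them, time stands still between calls to the robot, and variables do not carry over. Pictures are saved under pics/ and viewed, at most 10 in all, crops included, and the job is handed in when it is done.

```bash
mkdir -p pics && ls
python3 - <<'E'
from workcell import r
import cv2,numpy as np
for n in("scene","side"):
    d=r.read_camera(n);cv2.imwrite(f"pics/{n}0.png",d["color"]);print(n,{k:np.round(v,4).tolist() for k,v in d.items() if k!="color"})
print(r.state()["t"])
E
```

```text
pics
scene {'fx': 596.0974, 'fy': 596.0974, 'cx': 320.3699, 'cy': 247.9808, 'cam_to_world': [[0.6756, -0.5653, 0.4733, 1.123], [0.7373, 0.5136, -0.4389, -0.5105], [0.005, 0.6454, 0.7638, 1.1003], [0.0, 0.0, 0.0, 1.0]]}
side {'fx': 558.8636, 'fy': 558.8636, 'cx': 318.6309, 'cy': 233.211, 'cam_to_world': [[-0.9966, 0.0632, -0.053, 0.4694], [-0.0798, -0.5761, 0.8135, 1.0342], [0.0209, 0.8149, 0.5792, 0.9004], [0.0, 0.0, 0.0, 1.0]]}
0.1
```

View pics/scene0.png

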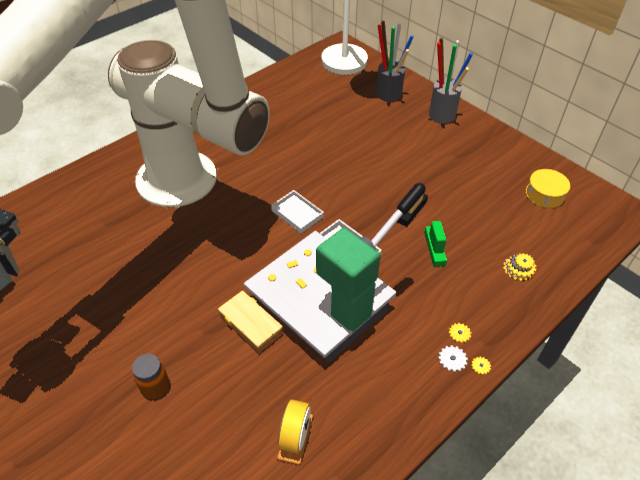

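View pics/side0.png

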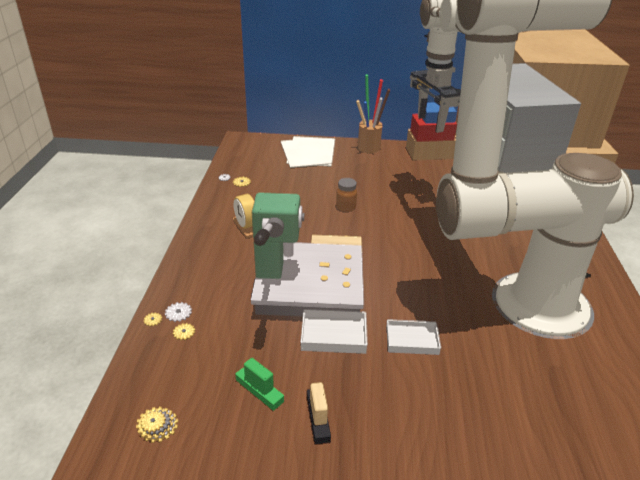

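The side picture shows the bed at about (310,273), the large tray against it at (335,330) and the lever grip at (265,233).
- **Scraper candidates (side):** black and pale block at (319,410), green block at (259,383), red/blue block far away at (434,125). I choose (319,410) by its colours.
- **Tray candidates:** the large one at (335,330) touching the bed and a small one at (413,336). I choose the large one.

Next is one close crop to check.

```bash
cat > h.py <<'E'
from workcell import r
import cv2,numpy as np
from scipy.optimize import least_squares
def ray(d,uv,z):
    M=np.array(d["cam_to_world"]);u,v=uv
    w=M[:3,:3]@np.array([(u-d["cx"])/d["fx"],-(v-d["cy"])/d["fy"],-1]);o=M[:3,3]
    return o+w*(z-o[2])/w[2]
def proj(d,P):
    M=np.array(d["cam_to_world"]);c=(np.asarray(P)-M[:3,3])@M[:3,:3]
    return np.stack([d["cx"]-d["fx"]*c[...,0]/c[...,2],d["cy"]+d["fy"]*c[...,1]/c[...,2]],-1)
E
python3 - <<'E'
from h import *
d=r.read_camera("side")
for n,p,z in[("bed",[(265,243),(362,247),(363,303),(254,301)],.06),("tray",[(303,312),(366,312),(367,350),(301,350)],.026),("scr",[(312,387),(326,386),(329,438),(316,440)],.022),("jar",[(346,207)],0),("green",[(237,383),(282,403)],0)]:
    print(n,[np.round(ray(d,q,z)[:2],3).tolist() for q in p])
a=d["color"]
cv2.imwrite("pics/c1.png",cv2.resize(a[225:450,225:450],None,fx=2.65,fy=2.65,interpolation=cv2.INTER_CUBIC))
print(proj(d,[0.4,0.4,0]))
E
```

```text
bed [[0.678, -0.089], [0.433, -0.098], [0.427, 0.109], [0.668, 0.127]]
tray [[0.56, 0.115], [0.418, 0.101], [0.415, 0.216], [0.552, 0.229]]
scr [[0.521, 0.319], [0.494, 0.314], [0.481, 0.43], [0.504, 0.436]]
jar [[0.481, -0.374]]
green [[0.674, 0.306], [0.577, 0.346]]
[373.2231641  434.72534684]
```

View pics/c1.png

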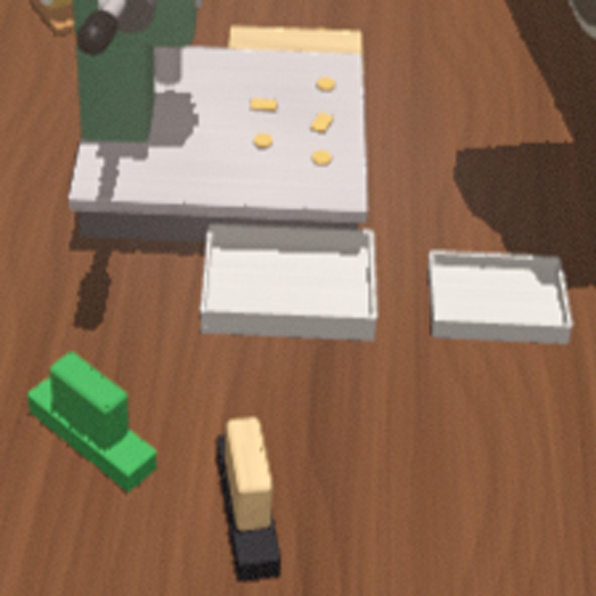

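The crop shows the chosen block has a black base and a pale grip (crop 250,490). The large tray (290,280) sits under the bed's edge. The five punchings lie at crop (325,84), (263,104), (320,122), (262,141) and (321,158). I'll fit the poses, then refine them with the wrist camera.

```bash
cat >> h.py <<'E'
def fit(d,px,local,x0):
    local=np.array(local,float);px=np.array(px,float)
    def W(p):
        c,s=np.cos(p[2]),np.sin(p[2]);L=local
        return np.c_[p[0]+c*L[:,0]-s*L[:,1],p[1]+s*L[:,0]+c*L[:,1],L[:,2]]
    f=lambda p:(proj(d,W(p))-px).ravel()
    s=least_squares(f,x0);return s.x,np.sqrt(np.mean(s.fun**2))
E
python3 - <<'E'
from h import *
d=r.read_camera("side")
C=lambda l:[(225+(a+.5)/2.65-.5,225+(b+.5)/2.65-.5) for a,b in l]
print("press",fit(d,C([(70,207),(367,213),(360,52)]),[(.16,.11,.06),(-.09,.11,.06),(-.09,-.11,.06)],[.52,0,0]))
print("tray",fit(d,C([(201,317),(376,320),(375,231),(208,227)]),[(.07,.05,.026),(-.07,.05,.026),(-.07,-.05,.026),(.07,-.05,.026)],[.5,.16,0]))
print("scr",fit(d,C([(227,422),(260,418),(271,489),(235,495),(243,578),(279,572)]),[(.012,-.031,.068),(-.012,-.031,.068),(-.012,.031,.068),(.012,.031,.068),(.015,.055,0),(-.015,.055,0)],[.5,.37,0]))
for c in C([(325,84),(263,104),(320,122),(262,141),(321,158)]):print(np.round(ray(d,c,.0625),3))
# look from above at midpoint of scraper / bed
r.goto([.50,.30,.42],[np.pi,0,np.pi/2]); s=r.state();print(s["t"],s["qpos"])
w=r.read_camera("wrist");cv2.imwrite("pics/w1.png",w["color"]);print(np.round(w["cam_to_world"],3))
E
```

```text
press (array([0.52151637, 0.01112233, 0.06334064]), np.float64(0.7692901109439135))
tray (array([0.48744537, 0.15689835, 0.05305222]), np.float64(0.6342662339983263))
scr (array([0.50488996, 0.37434348, 0.23947996]), np.float64(1.4004781357441956))
[ 0.468 -0.053  0.062]
[ 0.523 -0.017  0.062]
[0.471 0.003 0.062]
[0.52  0.035 0.062]
[0.468 0.053 0.062]
3.275 [ 3.32174149e-01  1.38170486e-01  1.22214588e+00 -1.88757417e-04
  1.78169887e+00  3.33252790e-01]
[[ 1.     0.001 -0.     0.5  ]
 [-0.     0.967  0.254  0.37 ]
 [ 0.    -0.254  0.967  0.591]
 [ 0.     0.     0.     1.   ]]
```

View pics/w1.png

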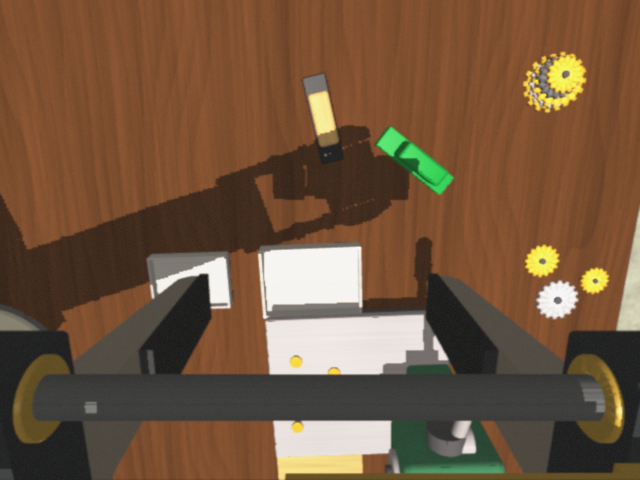

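The wrist view shows the scraper at (322,118), green decoy at (415,160), tray at (312,280) and bed left edge from (266,319) to (279,456). I'll refine, then grasp with a narrow opening to clear the green block.

Run:
```python
from h import *
w=r.read_camera("wrist")
print("scr",fit(w,[(306,93),(327,90),(338,145),(317,150),(303,78),(324,74),(342,158),(321,163)],[(-.012,.031,.068),(.012,.031,.068),(.012,-.031,.068),(-.012,-.031,.068),(-.015,.055,.022),(.015,.055,.022),(.015,-.055,.022),(-.015,-.055,.022)],[.5,.37,.24]))
print("tray",fit(w,[(259,247),(361,244),(362,313),(264,317)],[(-.07,.05,.026),(.07,.05,.026),(.07,-.05,.026),(-.07,-.05,.026)],[.49,.157,.06]))
print("press",fit(w,[(266,319),(279,456)],[(-.09,.11,.06),(-.09,-.11,.06)],[.52,.01,.06]))
for c in[(296,362),(334,373),(297,427)]:print(ray(w,c,.0625))
p=np.array([.505,.374]);psi=.24
r.command_gripper(.05)
r.goto([*p,.15],[np.pi,0,psi+np.pi/2])
w=r.read_camera("wrist");cv2.imwrite("pics/w2.png",w["color"]);print(r.state()["t"])
```

```text
scr (array([0.50542406, 0.37379479, 0.21230912]), np.float64(1.2395996378535252))
tray (array([0.49085059, 0.1560119 , 0.03643706]), np.float64(0.8542389745522861))
press (array([0.52590034, 0.00916602, 0.0560785 ]), np.float64(0.19901996045110082))
[0.46957409 0.05088167 0.0625    ]
[0.52215513 0.03372157 0.0625    ]
[ 0.46960666 -0.05408898  0.0625    ]
5.2667
```

View pics/w2.png

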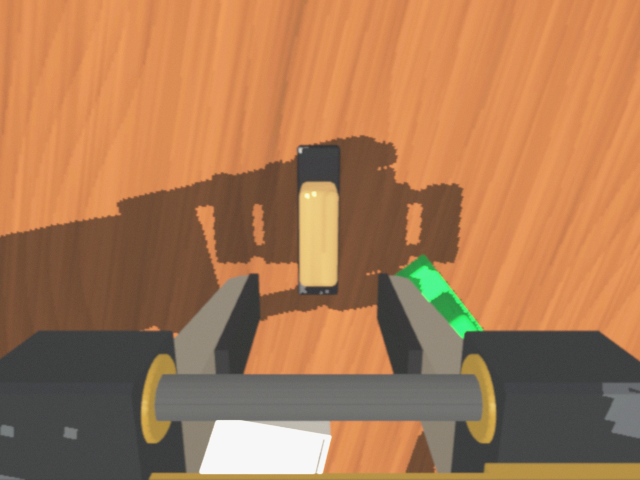

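The gripper is centred on the scraper (319,238), and the green block is clear of the right finger. Next: grasp, lift, carry and wipe.

```bash
cat >> h.py <<'E'
P=np.array([.524,.010]);YAW=.058
def pw(x,y,z):
    c,s=np.cos(YAW),np.sin(YAW);return [P[0]+c*x-s*y,P[1]+s*x+c*y,z]
WO=[np.pi,0,YAW+np.pi]
E
python3 - <<'E'
from h import *
for a in(pw(-.03,-.099,.2),pw(-.03,.11,.1)):
  for o in(YAW+np.pi,YAW):
    q=r.solve_ik(a,[np.pi,0,o]);print(None if q is None else np.round(q,2))
r.move_l([.505,.374,.033],max_speed=.1)
r.command_gripper(.015,grasp_force=30);s=r.state();print(s["width"],s["gripper_force"],s["tool_pos"])
r.move_l([.505,.374,.2]);s=r.state();print(s["width"],s["gripper_force"],s["t"])
E
```

```text
[-0.42 -0.01  1.8   0.    1.35 -2.05]
[-0.42 -0.01  1.8  -0.    1.35  1.1 ]
[-0.    0.09  1.91  0.    1.14 -1.63]
[-0.    0.09  1.91 -0.    1.14  1.51]
0.023487828321467723 29.997690618038177 [0.50529296 0.37409112 0.03325839]
0.023523534027574174 29.996607899665833 8.3583
```

Run:
```python
from h import *
r.goto(pw(-.03,.12,.24),WO)
r.goto(pw(-.03,-.101,.16),WO)
r.move_l(pw(-.03,-.101,.102),max_speed=.1)
h=r.move_l(pw(-.03,-.101,.089),max_speed=.02,stop_force=3);s=r.state();print(h,s["tool_pos"],s["force"],s["t"])
for n in("side","wrist"):
    a=r.read_camera(n)["color"]; 
    cv2.imwrite(f"pics/{n}3.png",cv2.resize(a[180:400,200:440],None,fx=2.5,fy=2.5) if n=="side" else a)
```

```text
True [ 0.5002425  -0.09281267  0.09312644] [1.14876432 0.49326541 3.75958338] 12.1167
```

View pics/side3.png

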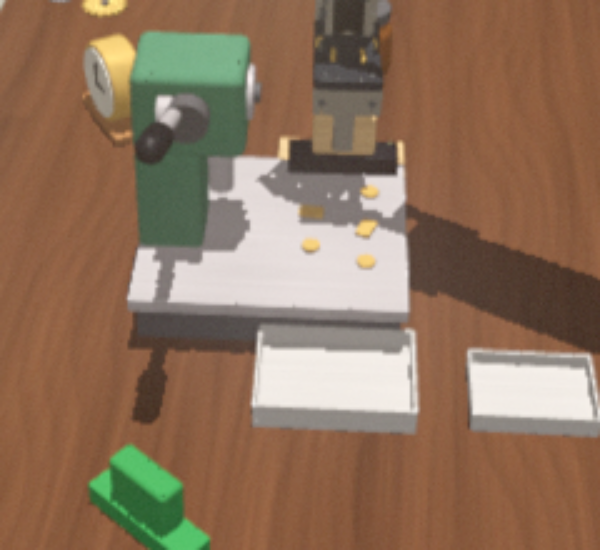

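The scraper sits on the far end of the bed, behind all five punchings (crop y 190 to 262). Sweeping now.

Run:
```python
from h import *
z=r.state()["tool_pos"][2]+.0003
r.move_l(pw(-.03,.06,z),max_speed=.06)
r.move_l(pw(-.03,.113,z),max_speed=.04)
r.pause(.3)
s=r.state();print(s["tool_pos"],s["force"],s["t"])
r.move_l(pw(-.03,.113,.2))
r.goto(pw(-.10,.0,.25),WO)
a=r.read_camera("side")["color"];cv2.imwrite("pics/side4.png",cv2.resize(a[180:400,200:440],None,fx=2.5,fy=2.5));print(r.state()["t"])
```

```text
[0.48751597 0.12096685 0.09341257] [-0.63039501  0.1020378  -1.33846015] 16.8167
18.35
```

View pics/side4.png

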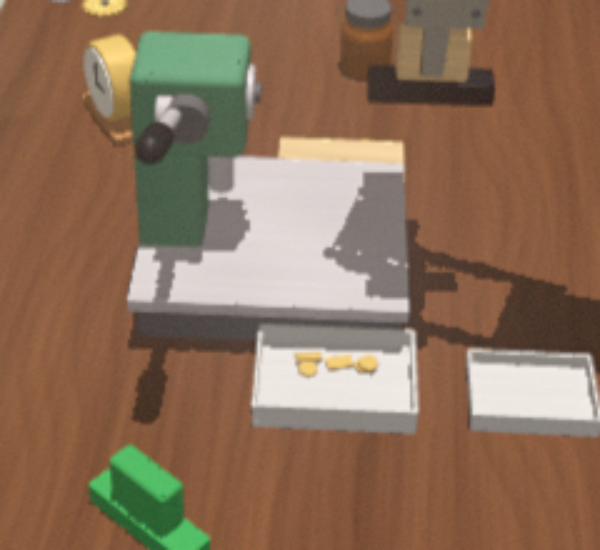

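Four shapes show in the tray at crop (308,357), (308,369), (340,362) and (367,364). The last may be two stacked. I'll check with the wrist camera on the way back.

Run:
```python
from h import *
r.goto([.49,.29,.35],[np.pi,0,np.pi/2])
w=r.read_camera("wrist");u,v=proj(w,[.489,.156,.008]).astype(int);print(u,v,r.state()["t"])
a=w["color"];y0=max(0,v-110);cv2.imwrite("pics/w5.png",cv2.resize(a[y0:v+60,u-100:u+100],None,fx=3,fy=3,interpolation=cv2.INTER_CUBIC))
```

```text
317 288 20.325
```

View pics/w5.png

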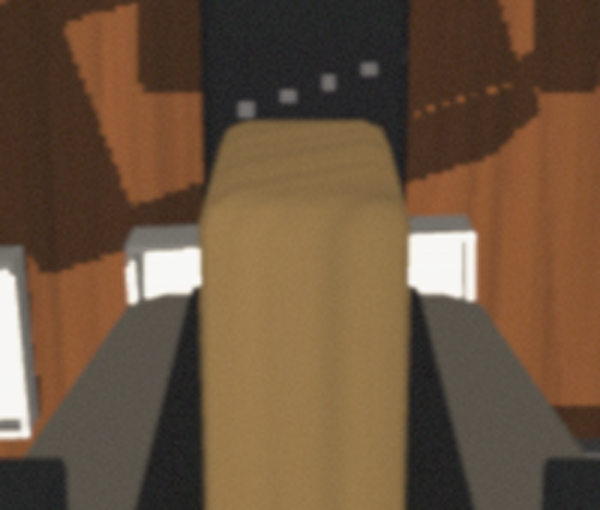

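The block hides the tray there. I'll shift so the tray appears above the block in the image.

Run:
```python
from h import *
r.goto([.47,.05,.40],[np.pi,0,np.pi/2])
w=r.read_camera("wrist");u,v=proj(w,[.489,.156,.008]).astype(int);print(u,v,r.state()["t"])
a=w["color"];y0=max(0,v-70);A=cv2.resize(a[y0:y0+130,u-90:u+90],(720,520),interpolation=cv2.INTER_CUBIC)
cv2.imwrite("pics/w6.png",A)
```

```text
333 94 21.3417
```

View pics/w6.png

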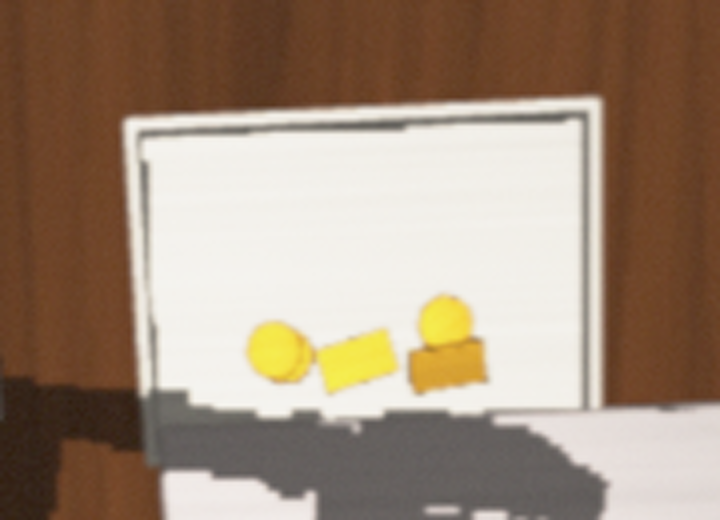

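All five are in the tray: two overlapping discs at (280,350), an offcut at (357,360), and a disc and offcut at (446,340). Next I put the scraper back where it stood and move above the lever.

Run:
```python
from h import *
O=[np.pi,0,.235+np.pi/2]
r.goto([.505,.374,.25],O)
r.move_l([.505,.374,.045],max_speed=.12)
h=r.move_l([.505,.374,.030],max_speed=.02,stop_force=3);print(h,r.state()["tool_pos"])
r.command_gripper(.05);r.pause(.2)
r.move_l([.505,.374,.15],max_speed=.1)
w=r.read_camera("wrist");cv2.imwrite("pics/w7.png",w["color"])
m=cv2.inRange(cv2.cvtColor(w["color"],cv2.COLOR_BGR2HSV),(15,60,120),(30,170,255))[140:300,280:360];ys,xs=np.nonzero(m);print(len(xs),xs.mean()+280,ys.mean()+140)
r.command_gripper(0.0)
LO=[np.pi,0,YAW+np.pi/2]
r.goto(pw(.12,.167,.36),LO)
s=r.state();print(s["t"],s["tool_pos"],s["width"])
```

```text
True [0.50497597 0.37397182 0.03309193]
4185 319.53237753882917 234.57658303464757
29.2833 [0.63331774 0.18462446 0.35831916] 0.0002119618656137962
```

The scraper stands in its old place. Now the lever stroke.

Run:
```python
from h import *
h=r.move_l(pw(.12,.167,.26),max_speed=.06,stop_force=2.5);s=r.state();print(h,s["tool_pos"],s["force"])
if h:
    for z in(.23,.20,.185,.175,.170,.166,.162):
        h=r.move_l(pw(.12,.167,z),max_speed=.05,stop_force=15);s=r.state();print(z,h,s["tool_pos"],s["force"])
        if h or np.linalg.norm(s["force"])>18:break
    r.pause(.2);print(r.state()["force"])
```

```text
True [0.63347549 0.18371078 0.28718569] [ 1.22623313 -0.84945831  1.60892752]
0.23 False [0.63399096 0.18365967 0.23025548] [-2.61857617  2.59583966  5.0800918 ]
0.2 False [0.63450541 0.18321402 0.20059945] [-0.51792657  2.77575865  6.64937085]
0.185 False [0.63487477 0.18167986 0.18595519] [-1.71270452 -2.23548665  8.5760018 ]
0.175 False [0.63559623 0.18189531 0.1764127 ] [ 0.46563949 -1.19638671  7.86713049]
0.17 False [0.63622681 0.18207085 0.17416596] [-4.32322437 -1.10298139 17.60387662]
[-3.5125149  -2.56502863 17.07947266]
```

The force jump to 17 N at z 0.174 means the lever is on its stop. Lifting off and checking.

Run:
```python
from h import *
p=r.state()["tool_pos"]
r.move_l([p[0],p[1],.34],max_speed=.12)
r.goto([.45,-.2,.35],LO:=[np.pi,0,YAW+np.pi/2]);r.pause(.5)
s=r.state();print(s["t"],s["force"])
a=r.read_camera("side")["color"];cv2.imwrite("pics/end.png",cv2.resize(a[180:450,200:440],None,fx=2.2,fy=2.2))
```

```text
37.35 [-0.99275497 -0.1371988   0.50675251]
```

View pics/end.png

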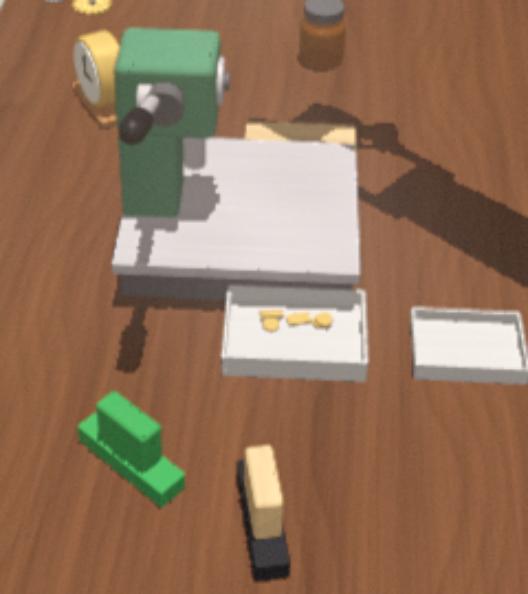

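The lever is raised again (135,122), the scraper stands upright (265,510), the punchings are in the tray (295,320), and the jar and clock are in place.

```bash
python3 -c "
from workcell import r
print(r.job_done())"
```

```text
the job is handed in; nothing more can be done
None
```

I handed the job in at about 37 s on the robot clock; the call returned no verdict, but the final picture shows the punchings in the tray (all five counted in an earlier close-up), the scraper upright and released, the lever back up after its stroke, and the jar and clock in place.

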